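Drain the cleaned vial basket and show a vial base to the inspection camera

TASK

The vials have been cleaned: lift the wire basket out of the drained ultrasonic cleaner by its blue grip and hang it by its bail on both prongs of the hook over the drip tray, with the red-capped vial's end of the basket at the open front of the hook, away from the post, and let go of it. Then take the red-capped vial out of the hanging basket and hold it in the air before the inspection camera: on the lens axis, its flat base squarely facing the lens, about 6 cm from the front glass. Finish there, holding it motionless, with the basket left hanging and the other three vials in it; do not touch the camera or shift anything else standing on the bench.

Things in the scene. Friction and masses are not known exactly. Their poses are not given: they have to be found in the camera images.
- cleaner: fixed bench-top ultrasonic cleaner, a white open box 140 mm (its x) by 228 mm (its y) by 100 mm high, empty of liquid; origin at the centre of its underside. The control panel is on its -x side. The steel bath inside is 118 mm by 208 mm, its floor 30 mm above the origin, its rim at 100 mm
- basket: loose steel wire basket, 0.28 kg empty, 200 mm (its x) by 110 mm (its y), walls 36 mm high; origin at the centre of its underside. A fixed bail across its middle carries a bar along its y axis, 140 mm up. Vial seats, 31 mm square, at x = +-80, y = +-33 mm: floor 3 mm, guide wires 9 and 34 mm above the origin. At first it stands in the bath, long side along the bath's, 4 mm play all round
- basket_grip (a point): centre of the flat-sided blue grip moulded on the middle of the bail bar: 12 mm thick (basket's x), 36 mm long (its y), 20 mm high, 140 mm above the basket's underside. From 18 to 42 mm on either side of it the bar is bare 6 mm rod for the prongs; the bail's uprights stand at 52 mm
- drain_stand: fixed steel drain stand; origin on the bench under the hook's seat, open front towards its -x. Drip tray 120 mm wide (its y), from x = -100 to +175 mm, 18 mm high; post 14 mm thick at x = +150 mm, 220 mm high. From the post two parallel 8 mm prongs (y = +-34 mm) reach along -x, rod centre 195 mm high, dip to a seat at x = 0 and turn up to black ball tips at x = -13 mm, top 205 mm high
- hook_seat (a point): middle between the two seats of the hook, 190 mm above the bench: where the middle of the bail bar (basket_grip) lies when the basket hangs; the bar then runs along the stand's y axis, and the basket hangs with its underside at 50 mm
- vial_red: loose glass vial with a RED screw cap, in any of the basket's four seats: glass 27 mm across, 60 mm high, 66 mm with the 24 mm cap, about 30 g; origin at the centre of its flat base, z towards the cap
- vial_green: like it with a GREEN cap, stays in the basket
- vial_black: like it with a BLACK cap, stays in the basket
- vial_black2: like it, a second one with a BLACK cap, stays in the basket
- camera: head of the fixed inspection camera (grey 46 mm square box with a black lens and a flat ring light 62 mm across), on a grey foot of 100 by 84 mm; it looks up and towards the robot. Origin at the centre of the lens's front glass, 126 mm above the bench; its z axis is the optical axis, pointing out of the lens, leaning 0.5 rad from vertical
- beaker: loose glass beaker, 53 mm across, 70 mm high, a bystander; origin at the centre of its underside
- wash_bottle: loose white wash bottle with blue top, 97 x 65 x 184 mm, a bystander; origin at the centre of its underside
- cup: loose small white sample cup, 52 mm across, 22 mm high, a bystander behind the cleaner; origin at the centre of its underside
Mind the look-alikes: they are no part of the job. Leave any yellow look-alike of the vial_green alone.

How it is judged:
On the way:
1. the basket hangs by its bail on both prongs, let go, the red-capped vial still in it at the open front (distance between basket_grip and hook_seat below 0.015 m and angle between the y axis of basket and the y axis of drain_stand, either way round below 0.15 rad and angle between basket's own z axis and vertical below 0.25 rad and contact force between basket and drain_stand above 1 N and contact force between basket and the arm below 0.1 N and contact force between basket and the fingers below 0.1 N and x of vial_red in the frame of drain_stand below -0.03 m and z of vial_red in the frame of basket below 0.015 m), for 0.3 s.
At the end, for the whole second after the job is handed in: Red-capped vial held still in the fingers alone: base centre 45-75 mm from the front glass, within 12 mm of the optical axis in x and y, axis within 0.15 rad, cap up. Basket let go, hanging level in both hook seats (grip within 15 mm, bar within 0.15 rad), the other three vials seated in it (z of vial_red in the frame of camera between 0.045 and 0.075 m and x of vial_red in the frame of camera between -0.012 and 0.012 m and y of vial_red in the frame of camera between -0.012 and 0.012 m and angle between the z axis of vial_red and the z axis of camera, either way round below 0.15 rad and angle between vial_red's own z axis and vertical below 0.9 rad and linear speed of vial_red below 0.02 m/s and contact force between vial_red and the fingers above 1 N and contact force between vial_red and camera below 0.1 N and distance between basket_grip and hook_seat below 0.015 m and angle between the y axis of basket and the y axis of drain_stand, either way round below 0.15 rad and angle between basket's own z axis and vertical below 0.35 rad and contact force between basket and drain_stand above 1 N and contact force between basket and the fingers below 0.1 N and contact force between basket and the arm below 0.1 N and distance between each of vial_green, vial_black, vial_black2 and basket below 0.1 m and z of each of vial_green, vial_black, vial_black2 in the frame of basket below 0.015 m); the arm keeps its last pose, push and grip.
It fails at once if the inspection camera was touched (contact force between camera and the arm above 0.5 N or contact force between camera and the fingers above 0.5 N or contact force between camera and vial_red above 0.5 N).
It fails at once if the beaker, wash bottle or sample cup was shifted more than 20 mm (distance of any of beaker, wash_bottle, cup from where it was at the start of the episode above 0.02 m).
It also fails if it takes over 69 s, if anything falls off the work surface, if the arm or the gripper's body presses on something with over 40 N, if the wrist force passes 120 N, or if a joint passes its speed limit or range.

ROBOT

A 6-joint arm with a two-finger parallel gripper is mounted at the origin on a cart in front of the work surface, level with it; the furniture and walls round the work are solid. World frame = base frame: x ahead of the robot, y to its left, z up, the work surface at z = 0. Lengths are in m, angles in rad, forces in N, time in s.
With the tool pointing down it reaches from about 0.35 to 1 m from the base axis. Payload 7.1 kg.
Tool frame: the origin (TCP) lies between the finger pads; the fingertips stand 22 mm ahead of it and the grasp point (between the pads) lies 3 mm ahead of it; z points along the fingers, y is the line along which they close (so a half turn about z gives the same grasp; the last joint's range is limited). The gripper opens to 85 mm and grips with 20 to 120 N. Pads are 22 mm wide; open, the fingers measure 114 mm over their backs; the gripper's body (76 mm by 85 mm) begins 54 mm behind the grasp point. The pads swing forward as they close: fully open they stand 13 mm farther back than shut.
Start: joints at [1.101, 0.423, 1.63, -0, 1.089, -0.019], TCP at [0.272, 0.563, 0.253] pointing down, gripper open.
Joint ranges: [-3, 3], [-0.9, 2.11], [0.09, 2.58], [-1.31, 4.45], [0.11, 2.69], [-2.54, 2.54]. Speed limits (rad/s): [2.39, 2.39, 3.01, 3.14, 3.14, 3.14].

INTERFACE

Orientations are given as a rotation vector (axis times angle).
In Python, from rig import manip gives the robot as it stands. The module is installed in compiled form; this text tells all that it offers. Calls block until the motion is done:
- manip.move_to(position, orientation): joint-space move of the TCP to a pose.
- manip.servo_line(position, orientation=None, rate=0.15): straight line of the TCP; orientation=None keeps the orientation; rate is the mean speed in m/s.
- manip.set_joints(angles): joint-space move.
- manip.command_gripper(opening, f_grip=None): finger opening in m; f_grip is the grip in N (None keeps the last); returns when the fingers have stopped.
- manip.hold(seconds).
- manip.solve_ik(position, orientation): joint angles nearest the present ones, or None.
- manip.camera(name): name is "scene" or "side" or "wrist"; returns a dict with "image" (480x640x3 uint8, red, green, blue), "fx", "fy", "cx", "cy" (pixels), "cam_to_world" (4x4, takes a point from camera to world coordinates); the wrist camera has in their place "mount" (4x4, takes a point from camera to tool coordinates, whose origin is the TCP and whose axes are the flange's). Camera axes: x right, y down, z forward; pixel columns grow to the right and rows downward; lengths in m; the calibration is good to about 2 mm. A picture is of the moment at which its call begins: read the wrist's pose just before it. There is no depth.
A pose or a line that the arm cannot do raises manip.IKError and nothing moves.
- manip.sign_off(): hands the job in; it is judged then, once.
Readings, each from a call of its own:
- manip.get_time(): time.
- manip.get_joint_positions(): joint angles.
- manip.get_joint_vel(): joint speeds.
- manip.get_tau(): joint torques, N m.
- manip.get_position(): TCP position.
- manip.get_ee_rot(): TCP orientation.
- manip.get_contact_force(): force on the tool from outside, world axes, zero at the start.
- manip.get_torque(): the same for the moment, N m.
- manip.get_width(): finger opening in m.
- manip.get_grip_force(): force on a finger pad.
Only numpy, scipy, OpenCV 4.12 (cv2) and the standard library are available. Lean on these libraries where they do the work, as an engineer would, in place of code of your own. Each camera call takes 0.05 s, during which the arm holds its last target. There are 200 camera calls.

## Working session

There is one attempt and no reset: what is moved stays moved. The work goes in short steps, each a Python script; the robot and the scene stay as the last script left them, time stands still between calls to the robot, and variables do not carry over. Pictures are saved under pics/ and viewed, at most 10 in all, crops included, and the job is handed in when it is done.

```bash
mkdir -p pics; python3 - <<'E'
from rig import manip as m
import cv2,numpy as np,pickle
d={}
for n in("scene","side","wrist"):
    c=m.camera(n);d[n]=c;cv2.imwrite(f"pics/{n}0.png",c["image"][:,:,::-1])
    print(n,c["fx"],c["cx"],c["cy"],np.round(c.get("cam_to_world",c.get("mount")),3).tolist())
pickle.dump(d,open("c0.pkl","wb"))
print(m.get_position(),m.get_ee_rot(),m.get_time(),m.get_width())
E
```

```text
scene 517.9554073608302 318.36647237311234 247.8900664214238 [[0.681, -0.353, 0.642, -0.242], [-0.732, -0.312, 0.605, -0.712], [-0.013, -0.882, -0.471, 0.714], [0.0, 0.0, 0.0, 1.0]]
side 598.2665775154372 315.58026886325223 241.4278174627554 [[0.999, 0.038, -0.032, 0.603], [0.047, -0.491, 0.87, -1.059], [0.018, -0.871, -0.492, 0.751], [0.0, 0.0, 0.0, 1.0]]
wrist 332.49628992209233 319.513974961951 236.6822258771097 [[0.001, -0.954, -0.3, 0.077], [1.0, 0.001, 0.002, -0.0], [-0.001, -0.3, 0.954, -0.12], [0.0, 0.0, 0.0, 1.0]]
[0.27211926 0.56222577 0.25272166] [-7.02070289e-01 -3.06184033e+00  1.79963797e-03] 0.15 0.08563730960317166
```

View pics/scene0.png

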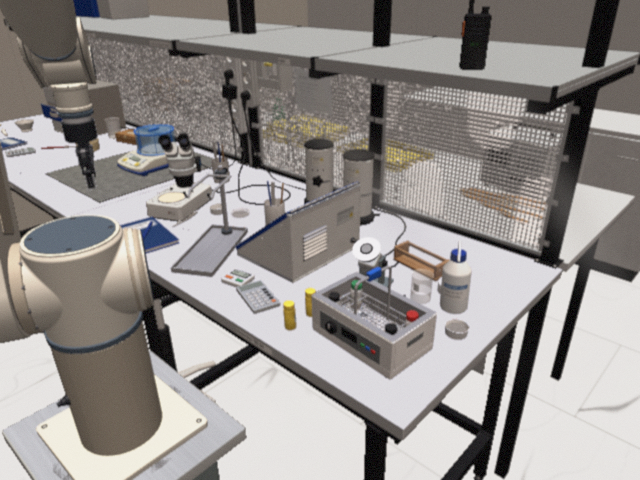

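View pics/side0.png

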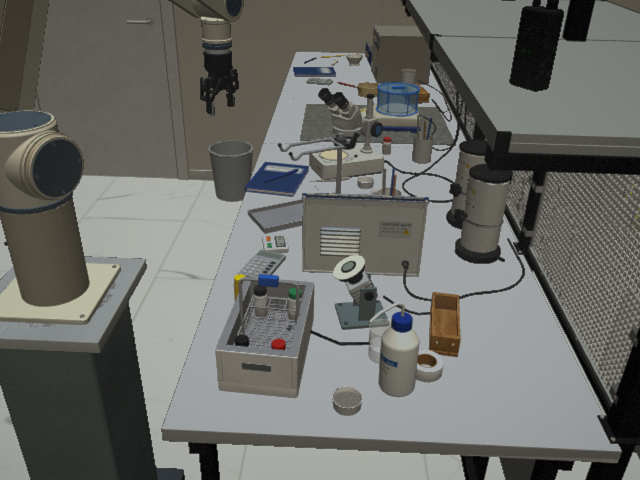

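The scene view shows the cleaner (375,325), the blue grip (375,272), the camera ring (367,250) and the drain stand (225,200). In the side view the red cap is at (279,345) and the grip at (267,280). I'll enlarge the stand and cleaner in both views.

```bash
python3 - <<'E'
import cv2,numpy as np
s=cv2.imread("pics/scene0.png");d=cv2.imread("pics/side0.png")
def cr(i,x,y,w,h):return cv2.resize(i[y:y+h,x:x+w],(400,300),interpolation=cv2.INTER_CUBIC)
# scale 4 -> 100x75 ; 2.5->160x120
o=np.vstack([np.hstack([cr(s,140,140,160,120+0)if 0 else cr(s,150,160,160,120),cr(d,240,130,160,120)]),np.hstack([cr(s,300,235,160,120),cr(d,210,250,200,150)])])
cv2.imwrite("pics/crop1.png",o)
E
```

```text
(no output)
```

View pics/crop1.png

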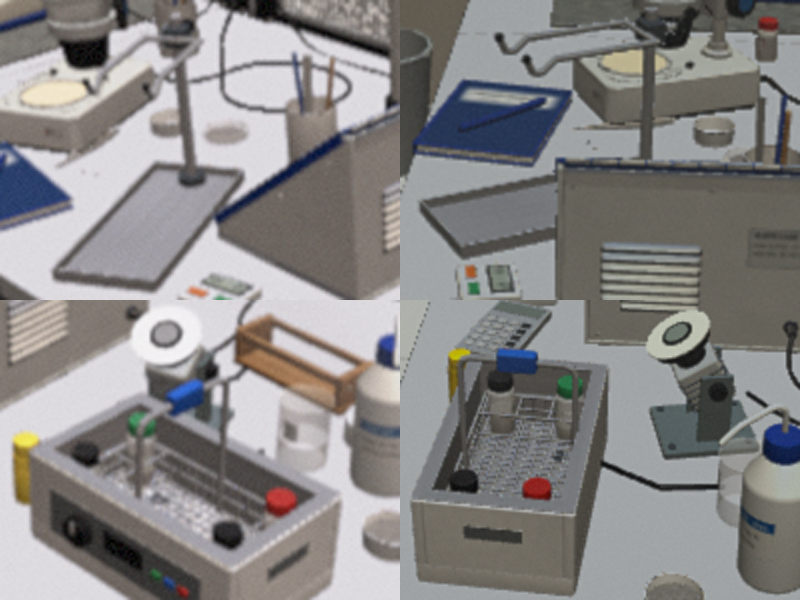

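The red-capped vial in the basket is at side (279,344) / scene (412,314). A second red-capped one stands by the microscope at side (387,140), outside the basket. The basket's one fits the description. The yellow vials are decoys too. Now triangulating.

```bash
cat > h.py <<'E'
import numpy as np,cv2,pickle
from scipy.spatial.transform import Rotation as R
def ray(c,px,T=None):
    T=c["cam_to_world"] if T is None else T
    d=np.array([(px[0]-c["cx"])/c["fx"],(px[1]-c["cy"])/c["fy"],1.]);d=T[:3,:3]@d
    return T[:3,3],d/np.linalg.norm(d)
def plane(o,d,z):return o+d*(z-o[2])/d[2]
def tri(*rs):
    A=0;b=0
    for o,d in rs:
        P=np.eye(3)-np.outer(d,d);A=A+P;b=b+P@o
    x=np.linalg.solve(A,b)
    return x,max(np.linalg.norm((np.eye(3)-np.outer(d,d))@(x-o)) for o,d in rs)
def wristT(m,c):
    T=np.eye(4);T[:3,:3]=R.from_rotvec(m.get_ee_rot()).as_matrix();T[:3,3]=m.get_position();return T@c["mount"]
def blobs(img,lo,hi,roi=None,amin=20):
    h=cv2.cvtColor(img,cv2.COLOR_RGB2HSV);k=cv2.inRange(h,lo,hi)
    if roi:
        q=np.zeros_like(k);x0,y0,x1,y1=roi;q[y0:y1,x0:x1]=255;k&=q
    n,l,s,c=cv2.connectedComponentsWithStats(k)
    return sorted([(int(s[i,4]),c[i].round(1).tolist(),s[i,:4].tolist()) for i in range(1,n) if s[i,4]>=amin],reverse=True)
E
python3 - <<'E'
from h import *
d=pickle.load(open("c0.pkl","rb"));S,D=d["scene"],d["side"];np.set_printoptions(precision=4,suppress=True)
bs=blobs(S["image"],(100,120,60),(130,255,255),(355,255,400,290))[:2];bd=blobs(D["image"],(100,120,60),(130,255,255),(240,260,300,300))[:2]
print(bs,bd)
rd=[blobs(i["image"],(0,150,60),(8,255,255),r)[:1] for i,r in((S,(395,300,430,330)),(D,(260,330,300,360)))];print(rd)
def t(n,a,b):print(n,*tri(ray(S,a),ray(D,b)))
t("grip",bs[0][1],bd[0][1]); t("red",rd[0][0][1],rd[1][0][1])
t("tipnear",(210,196),(291.2,156.8));t("tipfar",(186,194),(280,146.8));t("post",(221,172),(340,141))
t("lens",(366,248.6),(350,265.5))
for p in((55,278),(155,165),(243,172),(150,285)):print("tray",plane(*ray(S,(150+p[0]/2.5,160+p[1]/2.5)),.018))
for p in((32,455),(150,395),(340,493),(225,573)):print("rimS",plane(*ray(S,(300+p[0]/2.5,235+(p[1]-300)/2.5)),.1))
for p in((413,502),(455,365),(608,366),(575,510)):print("rimD",plane(*ray(D,(210+(p[0]-400)/2,250+(p[1]-300)/2)),.1))
for p in ((445,90),(560,180)):print("x",p)
E
```

```text
[(133, [374.0, 273.0], [367, 267, 14, 14])] [(214, [268.0, 280.2], [259, 274, 19, 13])]
[[(93, [411.8, 315.2], [407, 311, 12, 10])], [(117, [278.2, 343.7], [272, 339, 13, 10])]]
grip [ 0.4889 -0.1774  0.1726] 0.0017356470256672436
red [ 0.5138 -0.2577  0.0952] 0.0003717273187725937
tipnear [0.4856 0.3615 0.1943] 0.0027034587127362703
tipfar [0.4512 0.4206 0.1963] 0.001245959031305481
post [0.6076 0.4716 0.2011] 0.0031135914354038833
lens [ 0.6356 -0.0422  0.1239] 0.0003508566840986677
tray [0.3532 0.3832 0.018 ]
tray [0.5926 0.5289 0.018 ]
tray [0.6524 0.4308 0.018 ]
tray [0.4117 0.2957 0.018 ]
rimS [ 0.4234 -0.0664  0.1   ]
rimS [ 0.5681 -0.0789  0.1   ]
rimS [ 0.5497 -0.2914  0.1   ]
rimS [ 0.4042 -0.2825  0.1   ]
rimD [ 0.4141 -0.2899  0.1   ]
rimD [ 0.4158 -0.0828  0.1   ]
rimD [ 0.5658 -0.0736  0.1   ]
rimD [ 0.5491 -0.2909  0.1   ]
x (445, 90)
x (560, 180)
```

Grip height is 0.173 (expected 0.170). The red cap sits (78, 32) mm from the grip in the basket frame (expected 80, 33). Stand yaw is about 0.53 and cleaner yaw about -0.085. First move: look down on the hook from above, which is on the way.

```bash
cat >> h.py <<'E'
def down(yang):  # tool z down, tool y at world angle yang
    y=np.array([np.cos(yang),np.sin(yang),0]);z=np.array([0,0,-1.]);return R.from_matrix(np.c_[np.cross(y,z),y,z]).as_rotvec()
def snap(m,n):
    T=np.eye(4);c=m.camera("wrist") if 0 else None
    p,q=m.get_position(),m.get_ee_rot();c=m.camera("wrist");T[:3,:3]=R.from_rotvec(q).as_matrix();T[:3,3]=p
    c["cam_to_world"]=T@c["mount"];pickle.dump(c,open(n+".pkl","wb"));cv2.imwrite(f"pics/{n}.png",c["image"][:,:,::-1]);return c
E
python3 - <<'E'
from h import *
from rig import manip as m
np.set_printoptions(precision=4,suppress=True)
S=pickle.load(open("c0.pkl","rb"))["scene"]
for p in((238,262),(295,276),(360,240)):print("box base",plane(*ray(S,p),0))
m.move_to([.475,.394,.40],down(.527));print(m.get_joint_positions(),m.get_time())
snap(m,"w1")
for p in([.489,-.177,.3],[.489,-.177,.167]):print(m.solve_ik(p,down(1.486)))
E
```

```text
box base [0.5205 0.3163 0.    ]
box base [0.5733 0.1435 0.    ]
box base [0.8504 0.1454 0.    ]
[0.6744 0.2847 1.4915 0.0005 1.3669 0.146 ] 1.3083
[-0.3702  0.2132  1.8152  0.      1.1132 -1.8562]
[-0.3702  0.3948  1.9225  0.      0.8243 -1.8562]
```

View pics/w1.png

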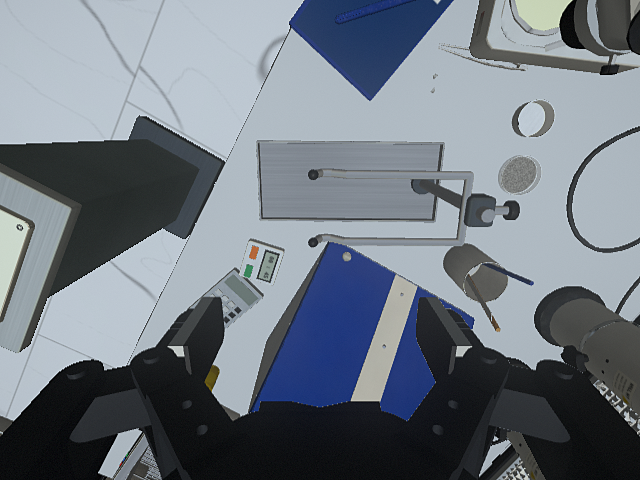

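The wrist view shows ball tips at (314,174) and (314,242), prong bends at (468,175) and (462,243), the post at (480,210), and tray corners at (258,142), (260,219), (435,222) and (444,144).

```bash
python3 - <<'E'
from h import *
np.set_printoptions(precision=4,suppress=True)
W=pickle.load(open("w1.pkl","rb"));D=pickle.load(open("c0.pkl","rb"));S,d=D["scene"],D["side"]
a=plane(*ray(W,(314,174)),.2);b=plane(*ray(W,(314,242)),.2);print(a,b,np.linalg.norm(a-b))
v=a-b;yaw=np.arctan2(-v[0],v[1]);print("yaw",yaw,"seat",(a+b)/2+.013*np.array([np.cos(yaw),np.sin(yaw),0]))
for p in((468,175),(464,243)):print("bend",plane(*ray(W,p),.195))
q=[plane(*ray(W,p),.018) for p in((258,142),(260,219),(436,222),(444,144))];print(np.array(q))
f=(q[0]+q[1])/2;r=(q[2]+q[3])/2;e=r-f;print("tray yaw",np.arctan2(e[1],e[0]),np.linalg.norm(e),f+e*100/275)
for s,t in(((210,196),(291.2,156.8)),((186,194),(280,146.8))):print(0)
print(tri(ray(S,(210,196)),ray(d,(291.2,156.8)),ray(W,(314,242))),tri(ray(S,(186,194)),ray(d,(280,146.8)),ray(W,(314,174))))
E
```

```text
[0.4493 0.4254 0.2   ] [0.4834 0.3665 0.2   ] 0.06802957896414003
yaw 0.5244097150215369 seat [0.4776 0.4024 0.2   ]
bend [0.5783 0.4991 0.195 ]
bend [0.6177 0.4419 0.195 ]
[[0.3644 0.4039 0.018 ]
 [0.4197 0.3029 0.018 ]
 [0.6586 0.4371 0.018 ]
 [0.5989 0.5379 0.018 ]]
tray yaw 0.5154635097853932 0.2719789857743325 [0.4781 0.4022 0.018 ]
0
0
(array([0.4855, 0.3638, 0.1933]), np.float64(0.003120053138766047)) (array([0.451 , 0.4239, 0.195 ]), np.float64(0.0022600161583863757))
```

Stand: seat (0.478, 0.402), yaw 0.52. The balls measure 68.0 mm apart, as given, and the tray agrees. Next, above the blue grip for a close look.

```bash
python3 - <<'E'
from h import *
from rig import manip as m
np.set_printoptions(precision=4,suppress=True)
m.move_to([.489,-.177,.35],down(1.486));m.hold(.2);W=snap(m,"w2");print(m.get_time(),m.get_position())
print([(b,plane(*ray(W,b[1]),.18)) for b in blobs(W["image"],(100,120,60),(130,255,255),amin=150)])
print([(b,plane(*ray(W,b[1]),.099)) for b in blobs(W["image"],(0,150,60),(8,255,255),amin=100)])
E
```

```text
3.6667 [ 0.4892 -0.1766  0.35  ]
[((461, [319.6, 219.7], [314, 201, 13, 38]), array([ 0.4873, -0.1761,  0.18  ])), ((272, [635.5, 411.1], [629, 381, 11, 53]), array([0.7324, 0.1517, 0.18  ])), ((167, [284.2, 397.3], [271, 393, 27, 10]), array([ 0.6813, -0.2305,  0.18  ]))]
[((278, [251.2, 228.8], [242, 219, 20, 20]), array([ 0.5126, -0.2577,  0.099 ]))]
```

View pics/w2.png

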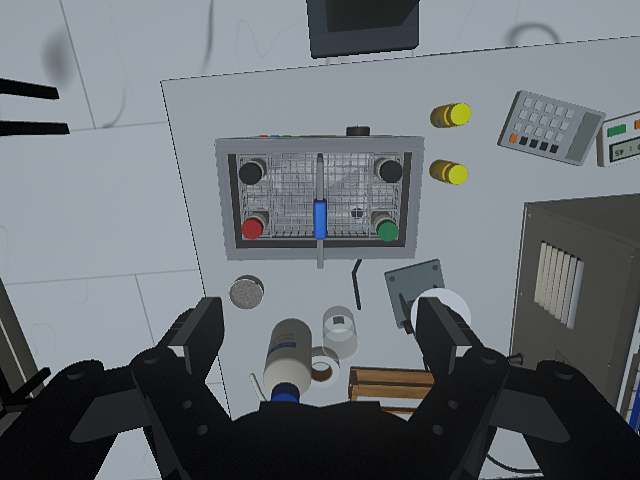

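The blue grip is at (320,220), giving (0.487, -0.176) at 0.18 height. The red cap is at (251,229), the green at (388,230), and black ones at (251,170) and (389,170). The bar is vertical in the image, so the yaw is right. Grasp and lift.

```bash
python3 - <<'E'
from h import *
from rig import manip as m
np.set_printoptions(precision=4,suppress=True)
o=down(1.486);m.command_gripper(.05)
m.servo_line([.4873,-.1761,.22],o,.2);m.servo_line([.4873,-.1761,.173],o,.08)
m.command_gripper(0,90);print(m.get_width(),m.get_grip_force(),m.get_contact_force())
m.servo_line([.4873,-.1761,.29],o,.06);print(m.get_contact_force(),m.get_torque())
m.servo_line([.4873,-.1761,.43],o,.12);m.hold(.2)
print(m.get_width(),m.get_contact_force(),m.get_time())
m.move_to([.478,.402,.43],down(.52));m.hold(.3)
c=m.camera("side");cv2.imwrite("pics/s2.png",c["image"][:,:,::-1]);W=snap(m,"w3")
print(m.get_width(),m.get_contact_force(),m.get_torque(),m.get_time())
cv2.imwrite("pics/both.png",cv2.resize(np.hstack([cv2.resize(c["image"][0:240,180:500],(400,300)),cv2.resize(W["image"],(400,300))])[:,:,::-1],(800,300)))
E
```

```text
0.010402798658951665 88.64026308059692 [-0.9002  0.6624  7.0048]
[ 0.4074  0.0232 -4.1922] [-0.019  -0.0149  0.0343]
0.010595217199055205 [-0.7016  0.0329 -3.8057] 9.6917
0.010494064295989331 [-0.041   0.3491 -3.7764] [-0.0101  0.0003 -0.0011] 12.1667
```

View pics/both.png

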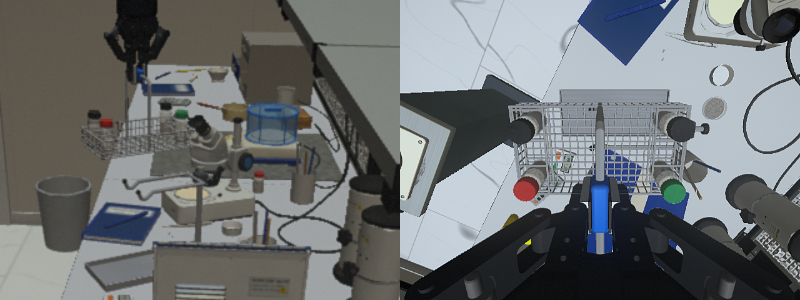

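The basket is held level, with the red-capped end (525,190 in the right half) towards the hook's open front. The basket has to pass under the prongs, so it enters from the open front.

```bash
python3 - <<'E'
from h import *
from rig import manip as m
np.set_printoptions(precision=4,suppress=True)
o=down(.52);s=np.array([.478,.402,0]);ex=np.array([np.cos(.52),np.sin(.52),0]);Z=np.array([0,0,1.])
f=s-.165*ex
m.servo_line(f+Z*.43,o,.2);m.servo_line(f+Z*.226,o,.15);print(m.get_contact_force(),m.get_time())
m.servo_line(s-.04*ex+Z*.226,o,.15);m.hold(.2);print(m.get_position(),m.get_contact_force(),m.get_time())
c=m.camera("side");d=m.camera("scene");W=snap(m,"w4")
k=cv2.resize(c["image"][70:220,230:430],(400,300));l=cv2.resize(d["image"][130:280,130:330],(400,300))
cv2.imwrite("pics/v4.png",np.vstack([np.hstack([k,l]),np.hstack([cv2.resize(W["image"],(400,300)),l*0])])[:,:,::-1])
E
```

```text
[-0.3647  0.6072 -2.9452] 14.65
[0.4427 0.3819 0.2262] [ 0.3303 -0.7023 -4.5289] 15.8333
```

View pics/v4.png

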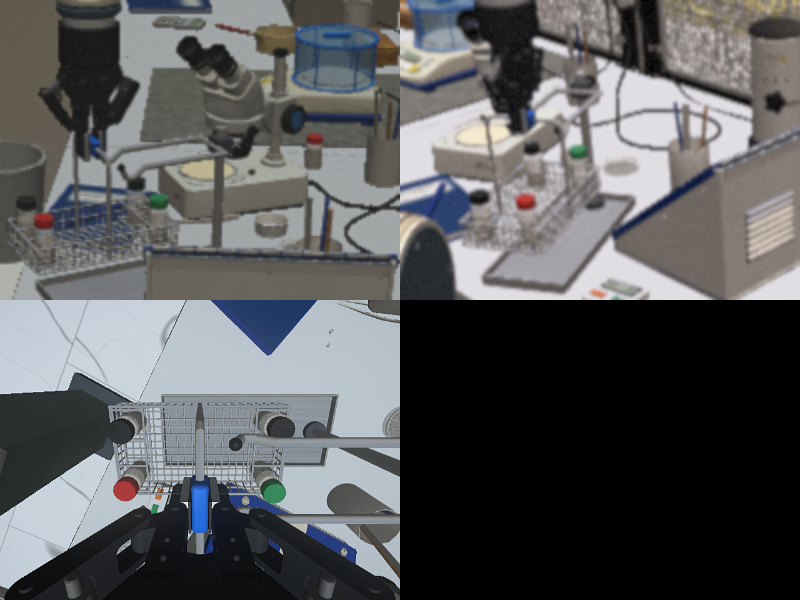

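The bar is in front of the prongs with the basket beneath them. The far ball tip is at about (377,229) in the wrist image, just ahead of the bar at (320,220). Advance, lower and release.

```bash
python3 - <<'E'
from h import *
from rig import manip as m
np.set_printoptions(precision=4,suppress=True)
W=pickle.load(open("w4.pkl","rb"));print("ball",plane(*ray(W,(377.5,229)),.2))
o=down(.52);s=np.array([.478,.402,0]);Z=np.array([0,0,1.])
m.servo_line(s+Z*.226,o,.08);print(m.get_contact_force())
for z in(.210,.203,.199,.196,.194,.192):
    m.servo_line(s+Z*z,o,.05);f=m.get_contact_force();print(z,f,m.get_torque())
    if f[2]>-1.0:break
m.hold(.1);print(m.get_contact_force(),m.get_position(),m.get_time())
c=m.camera("side");W=snap(m,"w5")
cv2.imwrite("pics/v5.png",np.hstack([cv2.resize(c["image"][80:200,240:400],(400,300)),cv2.resize(W["image"],(400,300))])[:,:,::-1])
E
```

```text
ball [0.4483 0.4251 0.2   ]
[-0.1798 -0.1456 -3.6871]
0.21 [ 1.1861  0.5525 -4.1304] [-0.011  -0.0674  0.0029]
0.203 [ 0.3781 -0.0567 -3.7731] [-0.064   0.0475  0.03  ]
0.199 [-0.2202 -0.3852 -3.9794] [-0.0101  0.0195  0.0082]
0.196 [ 0.1454 -0.371  -3.5972] [0.0055 0.0133 0.0293]
0.194 [-0.1371  0.048  -3.1643] [ 0.038  -0.015   0.0037]
0.192 [-3.1137 -2.8666  6.9761] [-0.3536  0.5254  0.0171]
[-3.8483 -2.8751  6.8615] [0.4782 0.4021 0.1935] 18.4917
```

View pics/v5.png

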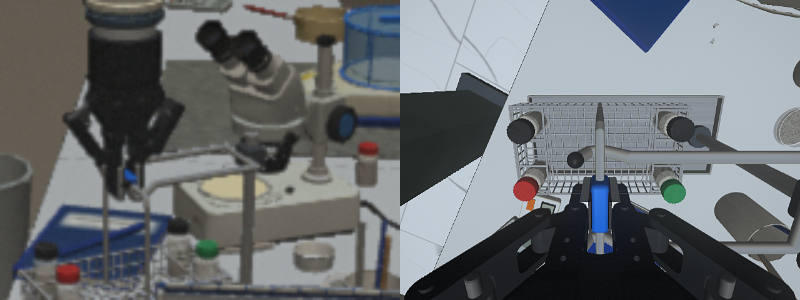

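The basket weight came onto the hook at the expected height, with the bar behind both balls. Release, retreat up, and move over the red vial for a look.

```bash
python3 - <<'E'
from h import *
from rig import manip as m
np.set_printoptions(precision=4,suppress=True)
o=down(.52);s=np.array([.478,.402,0]);Z=np.array([0,0,1.])
m.command_gripper(.035);m.hold(.2);m.servo_line(s+Z*.30,o,.1);m.servo_line(s+Z*.34,o,.15)
ex=np.array([np.cos(.52),np.sin(.52),0]);ey=np.array([-ex[1],ex[0],0])
v=s-.08*ex-.033*ey
m.move_to(v+Z*.28,down(.52+np.pi/2));m.hold(.3);W=snap(m,"w6")
print(v,m.get_joint_positions(),m.get_contact_force(),m.get_time(),m.get_width())
print([(b,plane(*ray(W,b[1]),.119)) for b in blobs(W["image"],(0,150,60),(8,255,255),amin=100)])
print([(b,plane(*ray(W,b[1]),.2)) for b in blobs(W["image"],(100,150,60),(130,255,255),amin=100)])
c=m.camera("side")
cv2.imwrite("pics/v6.png",np.hstack([cv2.resize(c["image"][80:230,200:400],(400,300)),cv2.resize(W["image"],(400,300))])[:,:,::-1])
E
```

```text
[0.425  0.3336 0.    ] [ 0.6435  0.2673  1.7932 -0.      1.081  -1.4471] [0.6658 0.0816 0.4521] 22.5833 0.03528262508687677
[((496, [319.3, 223.8], [306, 211, 27, 26]), array([0.4245, 0.3338, 0.119 ]))]
[((23490, [109.0, 305.4], [0, 243, 279, 124]), array([0.5253, 0.2279, 0.2   ])), ((7146, [510.3, 318.1], [434, 229, 191, 162]), array([0.3982, 0.4694, 0.2   ])), ((3237, [33.5, 420.0], [0, 392, 100, 74]), array([0.6485, 0.2105, 0.2   ])), ((530, [350.4, 355.1], [338, 341, 26, 26]), array([0.4782, 0.39  , 0.2   ])), ((271, [473.6, 263.8], [431, 223, 84, 83]), array([0.3788, 0.4228, 0.2   ])), ((246, [573.0, 275.3], [544, 246, 75, 71]), array([0.3528, 0.4844, 0.2   ])), ((112, [163.0, 399.5], [154, 390, 18, 23]), array([0.5812, 0.289 , 0.2   ]))]
```

View pics/v6.png

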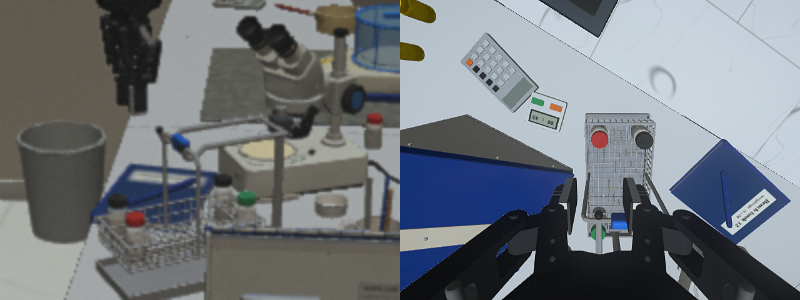

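The basket hangs on its own and the red cap is at wrist (319,224), giving (0.4245, 0.3338) against a predicted (0.425, 0.3336). Grasp it.

```bash
python3 - <<'E'
from h import *
from rig import manip as m
np.set_printoptions(precision=4,suppress=True)
o=down(.52+np.pi/2);v=np.array([.4245,.3338,0]);Z=np.array([0,0,1.])
m.command_gripper(.046);m.servo_line(v+Z*.16,o,.15);m.servo_line(v+Z*.110,o,.06);print(m.get_contact_force())
m.command_gripper(0,35);print(m.get_width(),m.get_grip_force(),m.get_contact_force())
m.servo_line(v+Z*.20,o,.05);print(m.get_width(),m.get_grip_force(),m.get_contact_force())
m.servo_line(v+Z*.38,o,.2);m.hold(.2)
print(m.get_width(),m.get_grip_force(),m.get_contact_force(),m.get_time())
W=snap(m,"w7");c=m.camera("side");d=m.camera("scene")
cv2.imwrite("pics/v7.png",np.vstack([np.hstack([cv2.resize(c["image"][40:220,200:440],(400,300)),cv2.resize(W["image"],(400,300))]),
 np.hstack([cv2.resize(d["image"][110:260,110:310],(400,300)),cv2.resize(c["image"][250:340,320:440],(400,300),interpolation=cv2.INTER_CUBIC)])])[:,:,::-1])
E
```

```text
[0.8635 0.1728 0.4263]
0.024803003320678075 36.06041716899199 [-0.5226 -0.1291  0.4657]
0.0249784703061275 36.014737752702786 [-0.1624 -0.7078 -0.818 ]
0.024724141589308957 36.015190363905276 [ 0.6351 -0.6846 -0.0921] 28.3417
```

View pics/v7.png

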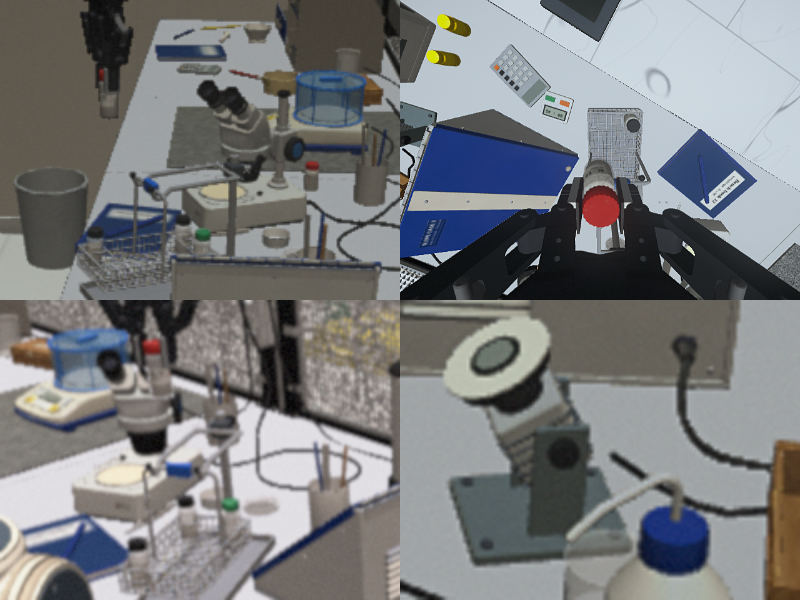

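The vial is held (24.8 mm wide, on the cap), and the basket stays hung with the other three. The camera foot's corners in the side view are (334,303), (377,300), (390,324) and (343,330), which give the camera's yaw. Moving above the lens to measure it numerically, since all ten picture views are used.

```bash
python3 - <<'E'
from h import *
from rig import manip as m
np.set_printoptions(precision=4,suppress=True)
D=pickle.load(open("c0.pkl","rb"));d,S=D["side"],D["scene"]
q=np.array([plane(*ray(d,p),.01) for p in((334.4,303.1),(377,300.4),(389.6,324.4),(343.4,329.5))]);print(q)
for i in range(4):
    e=q[(i+1)%4]-q[i];print(np.linalg.norm(e),np.degrees(np.arctan2(e[1],e[0])))
m.move_to([.64,-.04,.39],down(np.pi/2));m.hold(.2);W=snap(m,"w8");print(m.get_position(),m.get_time(),m.get_width())
T=np.linalg.inv(W["cam_to_world"]);p=T@np.array([.6356,-.0422,.1239,1]);u=np.array([W["fx"]*p[0]/p[2]+W["cx"],W["fy"]*p[1]/p[2]+W["cy"]]);print("pred",u)
g=cv2.cvtColor(W["image"],cv2.COLOR_RGB2GRAY);u=u.astype(int);print(g[u[1]-45:u[1]+46:5,u[0]-55:u[0]+56:5])
# ellipse candidates near the prediction
for name,k in [(f"dark{t}",(g<t)) for t in(70,100,130)]+[(f"bright{t}",g>t) for t in(225,235,245)]:
    cs,_=cv2.findContours(k.astype(np.uint8),cv2.RETR_LIST,cv2.CHAIN_APPROX_NONE)
    for c in cs:
        if len(c)>20:
            e=cv2.fitEllipse(c)
            if np.hypot(*(np.array(e[0])-u))<25 and e[1][1]<90:print(name,np.round(e[0],1),np.round(e[1],1),round(e[2]),cv2.contourArea(c))
E
```

```text
[[ 0.6078 -0.0116  0.01  ]
 [ 0.6991  0.0049  0.01  ]
 [ 0.7211 -0.078   0.01  ]
 [ 0.6275 -0.1012  0.01  ]]
0.09279117827674799 10.25893793804061
0.08576703477757407 -75.16041925547465
0.0963891008182549 -166.07143246688565
0.09172718663833282 102.41395726408209
[ 0.6399 -0.039   0.3901] 30.3333 0.02483112373473212
pred [316.3395 197.0749]
[[ 87 199 189 189 188 189 189 188 189 188 189 188 188 187 189 188 190 190
  189 189 189 189 188]
 [ 79 190 187 188 187 189 189 188 188 188 190 190 188 188 188 189 188 189
  189 188 189 188 188]
 [ 50 188 189 188 188 188 189 189 189 188 189 189 188 188 190 191 188 190
  188 188 189 187 188]
 [196 188 188 188 189 189 189 189 188 186 219 218 214 105 115 117 121 189
  188 188 189 189 190]
 [187 188 188 189 189 189 198 113 218 218 217 217 217 218 222  83 107 189
  188 189 188 189 188]
 [190 189 188 190 189 124  98 217 217 218 217 217 218 218 218 225 117 189
  189 189 189 188 190]
 [189 188 189 188 189 197 218 218 218 231  50  50 188 217 219 217  99 190
  189 189 189 189 189]
 [192 189 188 189 188 192 217 217 235 111 139 140 145 140 217 218 223 196
  18
[... 729 characters left out ...]
03 112  68 108  94 104  96 112 112 112 109
  185 188 188 188 188]
 [188 188 188 189 188 188 188 188 109  86 115 112 103 135 187 190 188 188
  188 187 188 186 190]
 [189 189 188 188 189 189 188 189 185 193 190 189 188 207 206 189 188 189
  187 188 188 189 189]
 [188 189 187 188 189 187 188 188 188 187 188 187 188 189  37 187 188 189
  189 188 188 187 188]]
dark70 [313.7 193.8] [22.  22.9] 62 394.5
dark70 [313.8 194.2] [24.8 26.6] 80 515.0
dark100 [313.6 193.6] [21.2 22.1] 74 366.5
dark100 [313.8 194.3] [25.2 26.7] 73 525.5
dark130 [313.6 193.5] [20.8 21.5] 58 348.5
dark130 [313.8 194.1] [25.9 27.1] 63 548.5
dark130 [315.8 196.6] [63.9 76.9] 159 916.5
bright225 [313.8 194.2] [28.7 29.7] 63 5.5
```

Lens centre is at wrist (313.7,194.0). Foot edges give yaw of about 13°, so I'll check the axis azimuth against the ring-light ellipses in all the views.

```bash
python3 - <<'E'
from h import *
np.set_printoptions(precision=4,suppress=True)
D=pickle.load(open("c0.pkl","rb"));W=pickle.load(open("w8.pkl","rb"))
print("lens",plane(*ray(W,(313.7,194)),.126), "tri",tri(ray(W,(313.7,194)),ray(D["side"],(350,265.5)),ray(D["scene"],(366,248.6))))
L=np.array([.635,-.041,.126])
for n,c,t in(("wrist",W,203),("side",D["side"],None),("scene",D["scene"],None)):
    T=np.linalg.inv(c["cam_to_world"]);p=T@np.r_[L,1];u=np.array([c["fx"]*p[0]/p[2]+c["cx"],c["fy"]*p[1]/p[2]+c["cy"]]).astype(int)
    g=cv2.cvtColor(c["image"],cv2.COLOR_RGB2GRAY);w=g[u[1]-20:u[1]+21,u[0]-25:u[0]+26]
    for t in ([200,206] if t else [int(np.percentile(w,q)) for q in(70,80,88)]):
        k=(g>t).astype(np.uint8)
        cs,_=cv2.findContours(k,cv2.RETR_EXTERNAL,cv2.CHAIN_APPROX_NONE)
        for q in cs:
            if len(q)<20:continue
            q=cv2.convexHull(q);
            if len(q)<6:continue
            (cx,cy),(b,a),th=cv2.fitEllipse(q)
            if np.hypot(cx-u[0],cy-u[1])>10 or a>90:continue
            ang=np.radians(th);e=np.array([np.cos(ang),np.sin(ang),0]) # minor axis (width) direction
            o,d=ray(c,(cx,cy));ew=c["cam_to_world"][:3,:3]@e;ew-=d*(ew@d);ew/=np.linalg.norm(ew);r=b/a
            for s in(1,-1):
                nn=-d*r+s*ew*np.sqrt(1-r*r)
                print(n,t,np.round([cx,cy,b,a,th],1),"n",nn,"tilt",np.arccos(nn[2]).round(3),"az",np.degrees(np.arctan2(nn[1],nn[0])).round(1)%360)
E
```

```text
lens [ 0.6316 -0.0453  0.126 ] tri (array([ 0.6335, -0.0447,  0.1254]), np.float64(0.00216069295660976))
wrist 200 [313.8 194.5  55.9  58.3  70.7] n [0.0939 0.1096 0.9895] tilt 0.145 az 49.4
wrist 200 [313.8 194.5  55.9  58.3  70.7] n [-0.4368 -0.0809  0.8959] tilt 0.46 az 190.5
wrist 206 [313.9 194.5  55.4  58.2  69.4] n [0.1148 0.1236 0.9857] tilt 0.169 az 47.1
wrist 206 [313.9 194.5  55.4  58.2  69.4] n [-0.4551 -0.0956  0.8853] tilt 0.484 az 191.9
side 165 [348.3 266.4  18.9  34.6  58.4] n [ 0.4513 -0.8407 -0.2992] tilt 1.875 az 298.2
side 165 [348.3 266.4  18.9  34.6  58.4] n [-0.4779 -0.0886  0.874 ] tilt 0.508 az 190.5
side 189 [348.4 266.6  16.8  32.   60.7] n [ 0.4309 -0.8372 -0.3369] tilt 1.914 az 297.2
side 189 [348.4 266.6  16.8  32.   60.7] n [-0.4565 -0.0535  0.8881] tilt 0.478 az 186.7
scene 220 [365.7 248.1  23.1  33.1  69.1] n [-0.5685 -0.7828 -0.2532] tilt 1.827 az 234.0
scene 220 [365.7 248.1  23.1  33.1  69.1] n [-0.4111  0.0336  0.911 ] tilt 0.425 az 175.3
scene 222 [366.2 248.   22.4  29.8  69.8] n [-0.6064 -0.7737 -0.1832] tilt 1.755 az 231.9
scene 222 [366.2 248.   22.4  29.8  69.8] n [-0.4506 -0.0328  0.8921] tilt 0.469 az 184.2
scene 239 [366.1 248.4  20.1  25.9  72.3] n [-0.6388 -0.7531 -0.1575] tilt 1.729 az 229.7
scene 239 [366.1 248.4  20.1  25.9  72.3] n [-0.4503 -0.0784  0.8894] tilt 0.475 az 189.9
```

All three views agree: azimuth about 190.5°, tilt about 0.48–0.5 (0.5 given). Lens is at (0.632, -0.045, 0.126). Moving to a pre-pose on the axis, then checking how the vial sits in the fingers.

```bash
cat >> h.py <<'E'
L=np.array([.632,-.045,.126]);AZ=np.radians(190.5);ZC=np.array([np.sin(.5)*np.cos(AZ),np.sin(.5)*np.sin(AZ),np.cos(.5)])
def final_rot():
    y=np.array([-np.sin(AZ),np.cos(AZ),0]);y=-y;z=-ZC;return R.from_matrix(np.c_[np.cross(y,z),y,z])
E
python3 - <<'E'
from h import *
from rig import manip as m
np.set_printoptions(precision=4,suppress=True,linewidth=200)
r=final_rot();print(r.as_matrix(),ZC,m.solve_ik(L+ZC*.117,r.as_rotvec()))
m.move_to(L+ZC*.24,r.as_rotvec());m.hold(.3);snap(m,"w9");print(m.get_time(),m.get_joint_positions(),m.get_width())
I=[pickle.load(open(f"w{i}.pkl","rb"))for i in(7,8,9)];c=I[2]
M=np.linalg.inv(c["mount"])
def pr(p):
    q=M@np.r_[p,1];return np.array([c["fx"]*q[0]/q[2]+c["cx"],c["fy"]*q[1]/q[2]+c["cy"]])
for n,p in(("base",(0,0,.057)),("base+x",(.0135,0,.057)),("base-x",(-.0135,0,.057)),("shoulder",(0,0,0.005)),("captop",(0,0,-.009)),("captop+x",(.012,0,-.009)),("captop-x",(-.012,0,-.009))):print(n,pr(p))
b=blobs(c["image"],(0,150,60),(8,255,255),amin=200);print(b[:3])
A=np.stack([cv2.cvtColor(i["image"],cv2.COLOR_RGB2GRAY).astype(int) for i in I]);s=A.max(0)-A.min(0)
for i in I:print(blobs(i["image"],(0,150,60),(8,255,255),amin=200)[0])
print("spread");
for v in range(205,400,6):print(v,s[v,280:364:4],"|",A[2][v,280:364:4])
E
```

```text
[[-0.8629 -0.1822  0.4714]
 [-0.1599  0.9833  0.0874]
 [-0.4794 -0.     -0.8776]] [-0.4714 -0.0874  0.8776] [-0.2032  0.2603  2.0466  0.474   0.407  -2.3541]
31.3917 [-0.2584  0.0089  2.0451  0.3423  0.6577 -2.2396] 0.024676091867922908
base [319.1634 272.3659]
base+x [319.1616 250.4374]
base-x [319.1651 293.3872]
shoulder [319.2451 321.161 ]
captop [319.2778 340.6726]
captop+x [319.2788 313.4806]
captop-x [319.277  366.3892]
[(2516, [320.8, 336.3], [292, 311, 59, 53])]
(2742, [320.5, 333.8], [292, 301, 59, 63])
(2614, [320.1, 335.0], [292, 305, 59, 59])
(2516, [320.8, 336.3], [292, 311, 59, 53])
spread
205 [ 16  16  24  30  32  57  65 131 101 107 120  64  61 152  78  89 172 113  43  39  53] | [206 204 222 229 229 230 194 179 160 161 161 162 162  65 230 230 229 231 203 204 204]
211 [ 13  16  14  31  30  65  57 150  62 117  68  55 143  77  82 114 155 176  45  54  60] | [203 204 201 230 229 229 231  68 171 163 162 163  75 248 230 229 230 234 205 204 204]
217 [ 16  15  16 194  35  45 140 116 122 131 158  51 106 141 102 116 114  86  20  54  40] | [204 204 205 235 230 229 230 230 238  87 
[... 4432 characters left out ...]
2 122  17 107  96  88 133  83  94  72  58  21  21  78 118 150 156 125  33   6] | [203 206  73 177  89 100 108  60 113 237 226 138 176 174 125  76 218 214  76 216  30]
385 [ 77 126 114 115 122  68 116 114 110  79  66 109  62  59 104 121 150 121 102  87   2] | [ 96  70  81  80  72 126  79  81  85 221 218  86 136 174  80  72 220 179  80 222  16]
391 [ 24 130 123 124 116  97 108  75  49  95  31 105  85  71 144  81 148 121 109  91   6] | [ 90  65  73  72  80  98  88 120 145  88 182  89  99 173  41 114 218 135  76 217  21]
397 [ 13 124 113 113 117  81  43  44  56 130  30 148  77  90 150 153 182 149 153 188   6] | [ 91  70  81  81  78 113 152 151 140  54 180  48 107 219  59 156 217  54 122 213  17]
```

The cap sits where predicted in the fingers. The base edge is about 6 px (3–4 mm) short towards tool -x, a lean of about 0.05 rad, so I'll compensate. Then the final pose, with a cap triangulation check.

```bash
python3 - <<'E'
from h import *
from rig import manip as m
np.set_printoptions(precision=4,suppress=True)
r=final_rot()*R.from_rotvec([0,.05,0]);t=L+.06*ZC-r.apply([-.003,0,.057])
m.servo_line(t,r.as_rotvec(),.06);m.hold(.5)
S,D=m.camera("scene"),m.camera("side")
b=[blobs(c["image"],(0,130,60),(8,255,255),amin=25) for c in(S,D)];print(b)
def px(c,P):
    p=np.linalg.inv(c["cam_to_world"])@np.r_[P,1];return np.array([c["fx"]*p[0]/p[2]+c["cx"],c["fy"]*p[1]/p[2]+c["cy"]])
C=L+ZC*.12;print("cap expected",C)
B=[min(q,key=lambda e:np.hypot(*(np.array(e[1])-px(c,C))))for q,c in zip(b,(S,D))]
x,e=tri(ray(S,B[0][1]),ray(D,B[1][1]));v=x-L;print(B,x,e,"axial",v@ZC,"off-axis",np.linalg.norm(v-ZC*(v@ZC)))
print("grip blue",[blobs(c["image"],(100,120,60),(130,255,255),r,20)[:2] for c,r in((S,(180,170,240,230)),(D,(260,120,320,180)))])
bs=[blobs(c["image"],(100,150,60),(130,255,255),r,10) for c,r in((S,(190,185,225,225)),(D,(270,130,310,165)))]
if all(bs):print("basket grip",tri(ray(S,bs[0][0][1]),ray(D,bs[1][0][1])))
print(m.get_width(),m.get_grip_force(),m.get_contact_force(),t,m.get_position(),np.abs(m.get_joint_vel()).max(),m.get_time())
E
```

```text
[[(69, [353.0, 216.4], [349, 211, 9, 11])], [(31, [387.0, 138.9], [384, 137, 7, 5])]]
cap expected [ 0.5754 -0.0555  0.2313]
[(69, [353.0, 216.4], [349, 211, 9, 11]), (31, [387.0, 138.9], [384, 137, 7, 5])] [0.6711 0.0339 0.2722] 0.0898078377517606 axial 0.10293523957615185 off-axis 0.13611036704870863
grip blue [[(66, [199.0, 194.4], [193, 192, 12, 6])], [(140, [266.0, 173.4], [260, 163, 15, 17])]]
0.024597434262544158 36.01955075173464 [-0.1733  0.7551 -0.7802] [ 0.5767 -0.0553  0.2287] [ 0.5767 -0.0553  0.2287] 0.0018815437728870934 34.1917
```

In the side view the cap is hidden by a finger and the match fell on the decoy, so that triangulation is void. I'll check with the scene cap ray and the vial's new pixels in the side view instead.

```bash
python3 - <<'E'
from h import *
from rig import manip as m
np.set_printoptions(precision=4,suppress=True,linewidth=220)
d0=pickle.load(open("c0.pkl","rb"));S,D=m.camera("scene"),m.camera("side")
def px(c,P):
    p=np.linalg.inv(c["cam_to_world"])@np.r_[P,1];return np.array([c["fx"]*p[0]/p[2]+c["cx"],c["fy"]*p[1]/p[2]+c["cy"]])
for n,c in(("scene",S),("side",D)):print(n,*[px(c,L+ZC*h).round(1) for h in(0,.06,.09,.114,.120,.126)])
print("hook grip",tri(ray(S,(199,194.4)),ray(D,(290,151))))
for n,c in(("scene",S),("side",D)):
    a=cv2.absdiff(c["image"],d0[n]["image"]).max(2);C=px(c,L+ZC*.06);A=px(c,L+ZC*.1)-C;A/=np.linalg.norm(A);N=np.array([-A[1],A[0]])
    print(n)
    for s in range(-8,20,2):
        print(s,[int(a[tuple(np.round(C+A*s+N*k).astype(int)[::-1])]) for k in range(-18,19,2)])
E
```

```text
scene [366.  248.6] [360.8 233.5] [358.1 225.6] [355.8 219. ] [355.3 217.3] [354.7 215.6]
side [348.2 265.5] [334.8 243.2] [327.8 231.6] [322.1 222.1] [320.7 219.7] [319.2 217.3]
hook grip (array([0.4789, 0.4022, 0.1921]), np.float64(0.0007359489408484634))
scene
-8 [3, 9, 11, 6, 14, 5, 3, 5, 4, 5, 6, 5, 7, 6, 8, 5, 9, 6, 9]
-6 [7, 5, 6, 9, 4, 7, 12, 6, 5, 7, 5, 5, 7, 6, 7, 5, 9, 7, 5]
-4 [7, 7, 9, 6, 12, 4, 9, 9, 17, 40, 2, 3, 10, 5, 7, 8, 7, 7, 7]
-2 [11, 7, 4, 6, 2, 3, 10, 28, 123, 142, 117, 88, 2, 4, 10, 8, 6, 5, 6]
0 [10, 4, 12, 2, 3, 4, 10, 25, 84, 140, 132, 106, 1, 8, 10, 6, 4, 7, 7]
2 [6, 10, 9, 7, 10, 4, 30, 18, 23, 112, 114, 100, 16, 7, 5, 7, 9, 9, 8]
4 [8, 9, 4, 7, 7, 4, 4, 33, 22, 120, 127, 116, 28, 8, 4, 5, 7, 5, 6]
6 [9, 8, 9, 8, 9, 10, 8, 31, 20, 67, 143, 125, 45, 3, 11, 7, 8, 7, 4]
8 [4, 7, 7, 6, 9, 9, 22, 7, 16, 6, 47, 97, 53, 15, 7, 7, 7, 10, 7]
10 [6, 10, 5, 3, 4, 6, 39, 25, 27, 14, 21, 61, 12, 9, 10, 6, 3, 5, 9]
12 [8, 9, 8, 7, 9, 18, 15, 28, 26, 15, 39, 42, 9, 2, 2, 5, 6, 3, 11]
14 [4, 7, 5, 7, 11, 87, 42, 22, 87, 97, 61, 3, 21, 9, 12, 4, 10, 4, 6]
16 [8, 10, 7, 
[... 373 characters left out ...]
 5, 5, 4, 2, 5, 3, 4]
0 [4, 3, 1, 3, 4, 37, 49, 89, 75, 24, 50, 61, 3, 3, 2, 5, 4, 1, 4]
2 [1, 5, 5, 6, 4, 1, 98, 91, 28, 62, 54, 33, 13, 3, 5, 2, 3, 5, 3]
4 [2, 4, 4, 3, 3, 13, 25, 24, 70, 68, 20, 12, 7, 5, 4, 4, 5, 4, 2]
6 [3, 3, 3, 6, 2, 35, 76, 65, 25, 7, 51, 43, 70, 2, 2, 6, 1, 4, 4]
8 [3, 4, 5, 4, 5, 59, 26, 11, 55, 53, 29, 44, 6, 4, 3, 1, 4, 4, 2]
10 [2, 2, 2, 3, 5, 4, 4, 71, 55, 12, 42, 35, 13, 2, 2, 3, 4, 1, 2]
12 [7, 1, 2, 2, 1, 29, 76, 47, 18, 69, 70, 38, 76, 4, 4, 1, 3, 5, 3]
14 [3, 2, 1, 0, 2, 8, 6, 105, 120, 83, 13, 44, 22, 3, 3, 2, 6, 4, 1]
16 [4, 2, 1, 1, 2, 6, 30, 119, 22, 109, 94, 23, 56, 7, 4, 1, 2, 1, 1]
18 [1, 2, 4, 4, 1, 4, 21, 36, 79, 120, 76, 8, 49, 15, 2, 1, 3, 2, 3]
```

The vial is centred within about 1 px of the axis in both views, its base end sits at the intended distance, and the grip on the hook is at (0.479, 0.402, 0.192). Hand in.

```bash
python3 -c "
from rig import manip as m
print(m.get_time(),m.sign_off())"
```

```text
the job is handed in; nothing more can be done
34.2917 None
```

I handed the job in at 34.3 s: the basket hangs on both prongs with the red end at the open front, and the red-capped vial is held still on the lens axis about 6 cm from the glass; both measured within tolerance, but no verdict came back.

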